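# Draw a tube rack from the bench sampler and hold it up level

## Task

Take the blue tube rack by the upright grip at its front and draw it straight out along its lane in the bench sampler, until all of it is out from under the hood. Then lift it straight up until its underside is about 10 cm above the deck, and hold it there over the front of the deck, level and still, so that a colleague can check the labels on the tubes: finish while still holding it up. The samples have settled, so keep the rack level all the way, with its six tubes in it; do not knock the hood, and leave the other two racks, the jar and the timer where they are.

Things in the scene. Friction and masses are not known exactly. Their poses are not given: they have to be found in the camera images.
- sampler: Bench tube sampler, fixed, white, 390 x 250 mm, 232 mm high. Origin: on the table, mid-width, below the front edge of its hood. x points into the machine (racks come out along -x), z up. Open front deck: x -210 to 0 mm, with three straight grooves (lanes) along x at y = -75, 0, +75 mm, 27 mm wide, 10 mm deep; lane floor 30 mm, ribs 40 mm above the table. No catch: racks just rest in the lanes.
- hood: The sampler's hood, fixed to it: white block with a blue stripe along its lower front edge and a screen on top, 180 x 250 mm, underside 137 mm and top 232 mm above the table. Origin: mid-width of its lower front edge, straight above the sampler's origin; same axes. Caps of tubes under it clear it by 20 mm.
- rack_blue: The rack to take: blue, six blue-capped tubes in a row, 168 x 22.5 mm, about 160 g in all (varies). Origin: on its underside (the lane floor at first) below the middle of its grip. x runs from the grip back under the hood, parallel to the sampler's x. Tube box x 29 to 151.5 mm, 45 mm high; caps from x 32 mm, 87 mm high. Starts in any lane, grip 72-100 mm in front of the hood; balances at x 80 mm.
- rack_grip (a point): Point to grasp: middle of the blue rack's upright front grip, 52 mm above the rack's underside. The grip is a flat blade 34 mm long in the rack's x (-17 to 17 mm), 12 mm thick in y (pinch across y), its top 70 mm above the underside. Axes as the rack's.
- rack_end (a point): Middle of the blue rack's rear end, at its underside, 151.5 mm behind the grip along the rack's x.
- rack_grey: Another rack of the same shape and size, grey with white caps, in another lane; bystander. Origin and axes as the blue rack's. Lanes are 75 mm apart, so its grip stands at least 75 mm from the blue one, and the grip is 12 mm thick.
- rack_yellow: Another rack of the same shape and size, yellow with red caps, in the remaining lane; bystander. Origin and axes as the blue rack's.
- jar: Glass jar with a red lid, 68 mm across, 105 mm high; bystander. Origin: centre of its underside.
- timer: Flat white bench timer, 62 x 82 x 18 mm; bystander. Origin: centre of its underside.
- tube1: Blue-capped tube no. 1 of 6 counted from the grip, 84 mm long, 15.5 mm thick (cap 17 mm), about 13 g, standing loose in its pocket of the blue rack. Origin: centre of its bottom end, 40 mm along the rack's x from the grip and 2.5 mm above the rack's underside.
- tube2: Blue-capped tube no. 2 of 6 counted from the grip, 84 mm long, 15.5 mm thick (cap 17 mm), about 13 g, standing loose in its pocket of the blue rack. Origin: centre of its bottom end, 60 mm along the rack's x from the grip and 2.5 mm above the rack's underside.
- tube3: Blue-capped tube no. 3 of 6 counted from the grip, 84 mm long, 15.5 mm thick (cap 17 mm), about 13 g, standing loose in its pocket of the blue rack. Origin: centre of its bottom end, 80 mm along the rack's x from the grip and 2.5 mm above the rack's underside.
- tube4: Blue-capped tube no. 4 of 6 counted from the grip, 84 mm long, 15.5 mm thick (cap 17 mm), about 13 g, standing loose in its pocket of the blue rack. Origin: centre of its bottom end, 100 mm along the rack's x from the grip and 2.5 mm above the rack's underside.
- tube5: Blue-capped tube no. 5 of 6 counted from the grip, 84 mm long, 15.5 mm thick (cap 17 mm), about 13 g, standing loose in its pocket of the blue rack. Origin: centre of its bottom end, 120 mm along the rack's x from the grip and 2.5 mm above the rack's underside.
- tube6: Blue-capped tube no. 6 of 6 counted from the grip, 84 mm long, 15.5 mm thick (cap 17 mm), about 13 g, standing loose in its pocket of the blue rack. Origin: centre of its bottom end, 140 mm along the rack's x from the grip and 2.5 mm above the rack's underside.
There are look-alikes about, which are no part of the job. Leave any green or turquoise look-alike of the rack_blue alone.

How it is judged (in metres and radians):
On the way, in this order (a step that is already met when the one before it is completed fails the run):
1. the blue rack has been drawn along its lane until all of it is out from under the hood, still down in its lane (x of rack_end in the frame of sampler below 0.004 m and z of rack_blue in the frame of sampler below 0.04 m), for 0.05 s.
2. the blue rack is lifted well clear of the deck and level (height (world z) of rack_blue above 0.105 m and angle between rack_blue's own z axis and vertical below 0.12 rad), for 0.2 s.
At the end, for the whole second after the job is handed in: Blue rack held by the fingers alone, over the deck clear of the hood (grip 140-260 mm ahead of its edge, 140 mm of mid-deck), underside 105-180 mm above the table, within 0.12 rad of level, still (20 mm/s, 0.15 rad/s), touching nothing else, six tubes in their pockets (12 mm) (all of step 2 and height (world z) of rack_blue below 0.18 m and linear speed of rack_blue below 0.02 m/s and angular speed of rack_blue below 0.15 rad/s and contact force between the fingers and rack_blue above 1 N and x of rack_blue in the frame of sampler between -0.26 and -0.14 m and y of rack_blue in the frame of sampler between -0.14 and 0.14 m and contact force between rack_blue and sampler below 0.05 N and contact force between rack_blue and hood below 0.05 N and contact force between rack_blue and rack_grey below 0.05 N and contact force between rack_blue and rack_yellow below 0.05 N and contact force between rack_blue and jar below 0.05 N and contact force between rack_blue and timer below 0.05 N and z of tube1 in the frame of rack_blue between -0.004 and 0.012 m and z of tube2 in the frame of rack_blue between -0.004 and 0.012 m and z of tube3 in the frame of rack_blue between -0.004 and 0.012 m and z of tube4 in the frame of rack_blue between -0.004 and 0.012 m and z of tube5 in the frame of rack_blue between -0.004 and 0.012 m and z of tube6 in the frame of rack_blue between -0.004 and 0.012 m); the arm keeps its last pose, push and grip.
It fails at once if the blue rack is tipped by more than 0.26 rad (15 degrees) (angle between rack_blue's own z axis and vertical above 0.26 rad).
It fails at once if the hood is knocked by anything (over 6 N) (contact force between hood and anything else above 6 N).
It fails at once if another rack, the jar or the timer is shifted by more than 15 mm or tipped (distance of any of rack_grey, rack_yellow, jar, timer from where it was at the start of the episode above 0.015 m or angle between any of rack_grey, rack_yellow, jar, timer's own z axis and vertical above 0.2 rad).
It also fails if it takes over 40 s, if anything falls off the work surface, if the arm or the gripper's body presses on something with over 40 N, if the wrist force passes 120 N, or if a joint passes its speed limit or range.

## Robot

A 6-joint arm with a two-finger parallel gripper is mounted at the origin on the work surface. World frame = base frame: x ahead of the robot, y to its left, z up, the work surface at z = 0. Lengths are in m, angles in degrees, forces in N, time in s.
With the tool pointing down it reaches from about 0.3 to 0.775 m from the base axis. Payload 14.6 kg.
Tool frame: the origin (TCP) lies between the finger pads; the fingertips stand manip.finger_overhang ahead of it and the grasp point (between the pads) lies 6 mm ahead of it (manip.finger_overhang is the distance from the TCP to the fingertips, in m); x points along the fingers, y is the direction in which the jaws open and shut, and the axes are right-handed (so a half turn about x gives the same grasp; the last joint's range is limited). The gripper opens to 85 mm and grips with 20 to 120 N. Pads are 22 mm wide; open, the fingers measure 114 mm over their backs; the gripper's body (76 mm by 85 mm) begins 54 mm behind the grasp point. The pads swing forward as they close: fully open they stand 13 mm farther back than shut.
Start: joints at [-75.436, 17.183, 87.147, -0, 75.671, -3.816], TCP at [0.173, -0.522, 0.256] pointing down, gripper open.
Joint ranges: [-173.82, 173.82], [-45.26, 126.66], [13.44, 144.39], [-59.66, 239.66], [0, 175.72], [-146.38, 146.38]. Speed limits (degrees/s): [127.2, 127.2, 147.25, 180, 180, 180].

## Interface

Orientations are given as [roll, pitch, yaw] about the fixed x, y, z axes, in that order (R = Rz(yaw) Ry(pitch) Rx(roll)).
In Python, from workcell import manip, kinematics, vision, get_time_s, get_joints, get_qvel, get_joint_efforts, get_position, get_tool_rot, get_force, get_ft_torque, get_finger_gap gives the robot as it stands. Calls block until the motion is done:
- manip.move_ptp(position, orientation): joint-space move of the TCP to a pose.
- manip.move_l(position, speed=0.15, attitude=None): straight line of the TCP; attitude=None keeps the orientation; speed is the mean speed in m/s.
- manip.move_j(angles): joint-space move.
- manip.command_gripper(opening, grasp_force=None): finger opening in m; grasp_force is the grip in N (None keeps the last); returns when the fingers have stopped.
- manip.sleep(seconds).
- kinematics.solve_ik(position, orientation): joint angles nearest the present ones, or None.
- vision.snapshot(name): name is "side" or "top"; returns a dict with "frame" (420x560x3 uint8, red, green, blue), "fx", "fy", "cx", "cy" (pixels), "origin" and "attitude" of the camera in the world. Camera axes: x right, y down, z forward; pixel columns grow to the right and rows downward; lengths in m; the calibration is good to about 2 mm. A picture is of the moment at which its call begins. There is no depth.
A pose or a line that the arm cannot do raises manip.Unreachable and nothing moves.
- manip.close_job(): hands the job in, once; it reports no verdict.
Readings, each from a call of its own:
- get_time_s(): time.
- get_joints(): joint angles.
- get_qvel(): joint speeds.
- get_joint_efforts(): joint torques, N m.
- get_position(): TCP position.
- get_tool_rot(): TCP orientation.
- get_force(): force on the tool from outside, world axes, zero at the start.
- get_ft_torque(): the same for the moment, N m.
- get_finger_gap(): finger opening in m.
Only numpy, scipy, OpenCV 4.12 (cv2) and the standard library are available. Lean on these libraries where they do the work, as an engineer would, in place of code of your own. Each camera call takes 0.05 s, during which the arm holds its last target. There are 200 camera calls.

## Working session

There is one attempt and no reset: what is moved stays moved. The work goes in short steps, each a Python script; the robot and the scene stay as the last script left them, time stands still between calls to the robot, and variables do not carry over. Pictures are saved under pics/ and viewed, about 8 in all and at most 12, crops included, and the job is handed in when it is done.

```bash
mkdir -p pics; python3 - <<'E'
from workcell import *
import cv2
for n in("top","side"):
    s=vision.snapshot(n); cv2.imwrite(f"pics/{n}0.png",s["frame"][:,:,::-1])
    print(n,s["fx"],s["fy"],s["cx"],s["cy"],s["origin"],s["attitude"])
print(get_time_s(),get_tool_rot(),manip.finger_overhang)
E
```

```text
top 417.1969858278848 417.1969858278848 279.6136180901471 201.01060564448488 [0.39469572 0.15592038 0.94822195] [-171.4400575    -1.6021564   -90.04188793]
side 395.10207094932935 395.10207094932935 284.5294465097001 205.4443365274989 [ 0.51070651 -0.14594976  1.00378222] [-161.93048806    0.31432154   -9.42490645]
0.1 [-95.29962221  89.93546633 103.07974388] 0.025
```

View pics/top0.png

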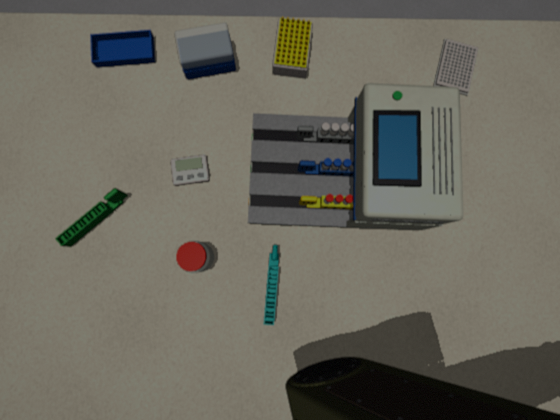

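View pics/side0.png

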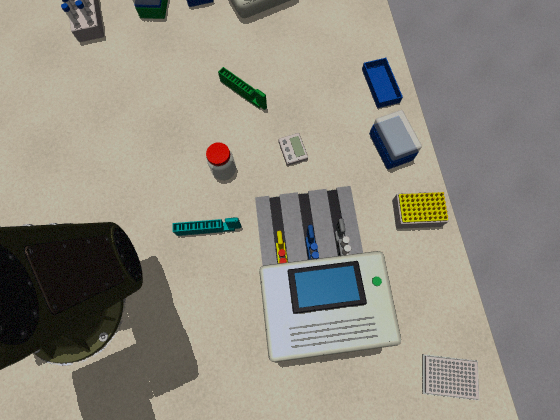

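The top view shows the sampler with lanes along image x, racks coming out to the left (world +y). The blue rack is in the middle lane, with its grip at about (308,167). The grey rack's lane is above it and the yellow one's below. Turquoise and green decoys lie on the bench. The side view has the blue grip at about (312,240).

```bash
cat > h.py <<'E'
from workcell import *
import cv2, numpy as np
from scipy.spatial.transform import Rotation as R
def ray(s,uv,z):
    uv=np.atleast_2d(np.array(uv,float))
    d=np.c_[(uv[:,0]-s["cx"])/s["fx"],(uv[:,1]-s["cy"])/s["fy"],np.ones(len(uv))]
    d=R.from_euler('xyz',s["attitude"],degrees=True).apply(d); o=np.array(s["origin"])
    return o+d*((z-o[2])/d[:,2])[:,None]
def proj(s,P):
    p=R.from_euler('xyz',s["attitude"],degrees=True).inv().apply(np.atleast_2d(P)-np.array(s["origin"]))
    return np.c_[p[:,0]/p[:,2]*s["fx"]+s["cx"],p[:,1]/p[:,2]*s["fy"]+s["cy"]]
E
python3 - <<'E'
from h import *
t=vision.snapshot("top"); s=vision.snapshot("side")
a=cv2.resize(t["frame"][105:235,240:370],None,fx=4,fy=4,interpolation=cv2.INTER_CUBIC)
b=cv2.resize(s["frame"][180:280,245:375],None,fx=2,fy=2,interpolation=cv2.INTER_CUBIC)
c=np.zeros((520,790,3),np.uint8); c[:,:520]=a; c[:200,525:785]=b
cv2.imwrite("pics/crop1.png",c[:,:,::-1])
print("deck corners",ray(t,[[253,114],[249,224]],.04).round(4), ray(s,[[257,197],[352,187]],.04).round(4))
for nm,im,roi in(("top",t,(155,178,290,360)),("side",s,(215,262,300,325))):
    f=im["frame"].astype(int); m=((f[:,:,2]>f[:,:,0]+35)&(f[:,:,2]>f[:,:,1]+20)).astype(np.uint8)
    k=np.zeros_like(m); k[roi[0]:roi[1],roi[2]:roi[3]]=1; m*=k
    bright=m*(f[:,:,2]>0)
    for y in range(roi[0],roi[1]):
        if m[y].any(): print(nm,y,roi[2],''.join('%4d'%v if q else '   .' for v,q in zip(f[y,roi[2]:min(roi[3],roi[2]+34),2],m[y,roi[2]:])))
E
```

```text
deck corners [[0.7309 0.1907 0.04  ]
 [0.4805 0.1972 0.04  ]] [[0.4906 0.1996 0.04  ]
 [0.7385 0.1859 0.04  ]]
top 155 290    .   .   .   .   .   .   .   .   .   .   .   .   .   .   .   .   .   .   .   .   .   .   .   .   .   .   .   .   .   .   .   .   .   .
top 156 290    .   .   .   .   .   .   .   .   .   .   .   .   .   .   .   .   .   .   .   .   .   .   .   .   .   .   .   .   .   .   .   .   .   .
top 157 290    .   .   .   .   .   .   .   .   .   .   .   .   .   .   .   .   .   .   .   .   .   .   .   .   .   .   .   .   .   .   .   .   .   .
top 158 290    .   .   .   .   .   .   .   .   .   .   .   .   .   .   .   .   .   .   .   .   .   .   .   .   .   .   .   .   .   .   .   .   .   .
top 159 290    .   .   .   .   .   .   .   .   .   .   .   .   .   .   .   .   .   .   .   .   .   .   .   .   .   .   .   .   .   .   .   .   .   .
top 160 290    .   .   .   .   .   .   .   .   .   .   .   .   .   .   .   .   .   .   .   .   .   .   .   .   .   .   .   .   .   .   .   .   .   .
top 161 290    .   .   .   .   .   .   .   .   .   .   .  81  82  83  81  80  80  79  78  79  8
[... 5131 characters left out ...]
   .   .   .   .
side 254 300    .   .   .   .   .   .   .   .   . 138 115   . 165 168 166 163 164 161 167   .   .   .   .   .   .
side 255 300    .   .   .   .   .   .   .   .   . 133  88  90 171 172 166 166 164 161 162   .   .   .   .   .   .
side 256 300    .   .   .   .   .   .   .   .   . 109  87   . 105 166 170 166 166 164 153   .   .   .   .   .   .
side 257 300    .   .   .   .   .   .   .   .   .  88  90   .   . 134 164 166 162 162  88   .   .   .   .   .   .
side 258 300    .   .   .   .   .   .   .   .   .  74  86   .   .   .  79  81  87   . 100   .   .   .   .   .   .
side 259 300    .   .   .   .   .   .   .   .   .   .  98   .   .   .   .   .   .   .   .   .   .   .   .   .   .
```

View pics/crop1.png

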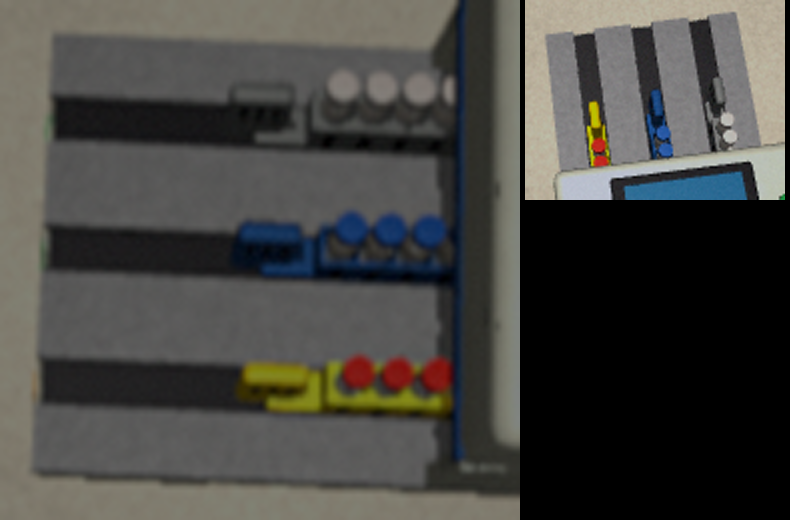

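```bash
python3 - <<'E'
from h import *
t=vision.snapshot("top"); s=vision.snapshot("side")
print("grip",ray(t,[307.3,162.8],.1).round(4),ray(s,[310.7,231],.1).round(4))
g=cv2.cvtColor(t["frame"],cv2.COLOR_RGB2GRAY).astype(float)
for r0,r1 in((136,146),(168,178),(203,213)):
    P=[]
    for c in range(258,298 if r0<200 else 296):
        d=np.diff(g[r0:r1,c]); w=np.clip(d,0,None)**2; P.append((c,r0+.5+(w*np.arange(len(d))).sum()/w.sum()))
    W=ray(t,P,.04); k=np.polyfit(W[:,1],W[:,0],1); print("lane edge dx/dy",k,"deg",np.degrees(np.arctan(k[0])),"resid",np.std(W[:,0]-np.polyval(k,W[:,1])).round(5))
f=s["frame"].astype(int)
for nm,im in(("top",t),("side",s)):
    f=im["frame"].astype(int); hsv=cv2.cvtColor(im["frame"],cv2.COLOR_RGB2HSV)
    m=((f[:,:,2]>f[:,:,0]+(75 if nm=="top" else 110))).astype(np.uint8)
    k=np.zeros_like(m)
    if nm=="top":k[155:172,320:353]=1
    else:k[240:259,310:322]=1
    n,_,st,c=cv2.connectedComponentsWithStats(m*k)
    for i in range(1,n):
        if st[i,4]>12: print(nm,st[i],c[i].round(2),ray(im,c[i],.117).round(4))
E
```

```text
grip [[0.6033 0.0742 0.1   ]] [[0.6045 0.0731 0.1   ]]
lane edge dx/dy [0.03848636 0.66421095] deg 2.2040180378645964 resid 0.0002
lane edge dx/dy [0.03731697 0.58917084] deg 2.137113134165863 resid 0.00019
lane edge dx/dy [0.03440742 0.51428231] deg 1.9706224572850282 resid 0.0002
top [325 159   6   6  28] [327.5  161.79] [[0.6016 0.0343 0.117 ]]
top [334 160   7   5  26] [337.27 162.04] [[0.6011 0.0141 0.117 ]]
top [344 160   7   6  32] [347.16 162.38] [[ 0.6006 -0.0062  0.117 ]]
side [311 242   6   8  32] [313.69 245.78] [[0.6031 0.0337 0.117 ]]
side [312 252   7   6  33] [315.06 254.42] [[0.6024 0.0135 0.117 ]]
```

```bash
cat >> h.py <<'E'
th=np.radians(2.1); u=np.array([np.sin(th),np.cos(th),0]); v=np.array([np.cos(th),-np.sin(th),0])
def att(sg):
    X=np.array([0,0,-1.]);Y=sg*v;return R.from_matrix(np.c_[X,Y,np.cross(X,Y)]).as_euler('xyz',degrees=True)
E
python3 -W ignore - <<'E'
from h import *
G=np.array([.6042,.0738,.0])
for sg in(1,-1):
    q=kinematics.solve_ik(list(G+[0,0,.42]),list(att(sg))); print(sg,att(sg),q)
    for d,z in((0,.088),(.1,.088),(.1,.19)): print(kinematics.solve_ik(list(G+u*d+[0,0,z]),list(att(sg))))
E
```

```text
1 [92.1 90.   0. ] [ 3.51667436 22.00416693 59.54612458  0.         98.44970849  5.61667436]
[ 3.51667436 34.82389575 85.56098122  0.         59.61512303  5.61667436]
[ 1.26315274e+01  3.74398920e+01  8.11734773e+01 -2.54444375e-14
  6.13866307e+01  1.47315274e+01]
[12.63152741 30.84682077 76.93273644  0.         72.22044279 14.73152741]
-1 [-87.9  90.    0. ] None
None
None
None
```

```bash
python3 -W ignore - <<'E'
from h import *
G=np.array([.6042,.0738,.0]); A=list(att(1))
p=get_position(); manip.move_l([p[0],p[1],.42],speed=.25)
manip.move_ptp(list(G+[0,0,.42]),A)
manip.command_gripper(.045,60)
manip.move_l(list(G+[0,0,.20]),speed=.2)
print(get_time_s(),get_position(),get_finger_gap(),get_force())
t=vision.snapshot("top"); s=vision.snapshot("side")
a=cv2.resize(t["frame"][80:240,230:390],None,fx=2.4,fy=2.4); b=cv2.resize(s["frame"][160:320,230:390],None,fx=2.4,fy=2.4)
cv2.imwrite("pics/app.png",np.hstack([a,b])[:,:,::-1])
E
```

```text
5.4333 [0.60461302 0.07381998 0.20121584] 0.045092910173267 [ 0.39679361  0.56047897 -0.60167603]
```

View pics/app.png

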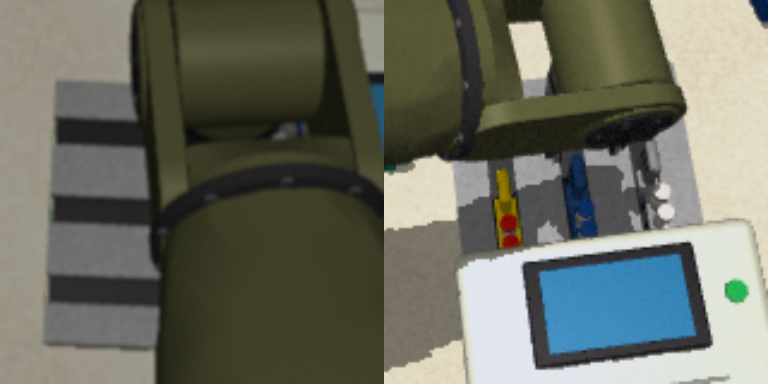

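The wrist now hides the blue grip in the top view. The side view shows it just below the tool at about (576,180) in the crop, with the arm clear in front of the hood. I'll go down in steps, watching the force.

```bash
python3 -W ignore - <<'E'
from h import *
G=np.array([.6042,.0738,.0]); A=list(att(1))
for z in(.15,.12,.10,.088):
    manip.move_l(list(G+[0,0,z]),speed=.1); f=np.array(get_force()); print(z,f.round(2),np.round(get_position(),4))
    if np.abs(f).max()>8: print("STOP"); break
else:
    f0=np.array(get_force())
    manip.command_gripper(0.03,20); print(np.array(get_force())-f0)
    manip.command_gripper(0.0,20); print("20N",get_finger_gap(),np.array(get_force())-f0)
    print(get_position(),get_tool_rot(),get_time_s())
    s=vision.snapshot("side"); cv2.imwrite("pics/grasp.png",cv2.resize(s["frame"][160:320,230:390],None,fx=3,fy=3)[:,:,::-1])
E
```

```text
0.15 [ 1.39  0.53 -0.17] [0.6045 0.0738 0.1505]
0.12 [ 0.94 -0.19  0.73] [0.6043 0.0738 0.1202]
0.1 [-1.09 -0.43  0.43] [0.6041 0.0738 0.0999]
0.088 [0.41 0.06 0.07] [0.604  0.0738 0.0878]
[-0.42096538  0.21237023  0.01866405]
20N 0.011410902014585956 [-0.90300741  0.58124413  1.22266957]
[0.60426578 0.07380732 0.08818212] [91.03950104 89.98683417 -1.06039449] 7.8417
```

View pics/grasp.png

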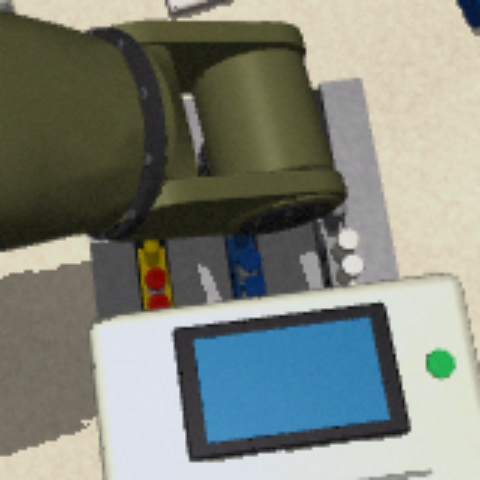

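The fingers stopped at 11.4 mm on the blade with almost no side force. The picture shows the neighbouring racks undisturbed. I'll firm the grip and draw the rack out in steps, watching the force.

```bash
python3 -W ignore - <<'E'
from h import *
G=np.array([.6042,.0738,.088])
manip.command_gripper(0.0,90); f0=np.array(get_force()); print(f0.round(2),get_finger_gap())
for d in(.01,.025,.05,.075,.1):
    manip.move_l(list(G+u*d),speed=.06); f=np.array(get_force()); print(d,f.round(2),np.round(get_position(),4),np.round(get_ft_torque(),2))
    if np.hypot(*(f[:2]-f0[:2]))>12: print("STOP"); break
print(get_finger_gap(),get_time_s())
t=vision.snapshot("top");s=vision.snapshot("side")
a=cv2.resize(t["frame"][80:240,230:390],None,fx=2.4,fy=2.4); b=cv2.resize(s["frame"][160:320,230:390],None,fx=2.4,fy=2.4)
cv2.imwrite("pics/out.png",np.hstack([a,b])[:,:,::-1])
E
```

```text
[-0.06  0.23  4.59] 0.010528462986614076
0.01 [0.37 3.94 4.86] [0.6048 0.0846 0.0883] [ 0.49 -0.06 -0.01]
0.025 [0.06 3.75 5.45] [0.6053 0.0996 0.0883] [ 0.47  0.02 -0.02]
0.05 [0.14 4.25 5.2 ] [0.6062 0.1246 0.0883] [ 0.41 -0.03  0.03]
0.075 [0.25 3.25 4.31] [0.6071 0.1496 0.0883] [ 0.42 -0.01  0.06]
0.1 [0.71 2.67 4.76] [0.608  0.1745 0.0883] [ 0.41 -0.04  0.07]
0.010692594419450934 10.525
```

View pics/out.png

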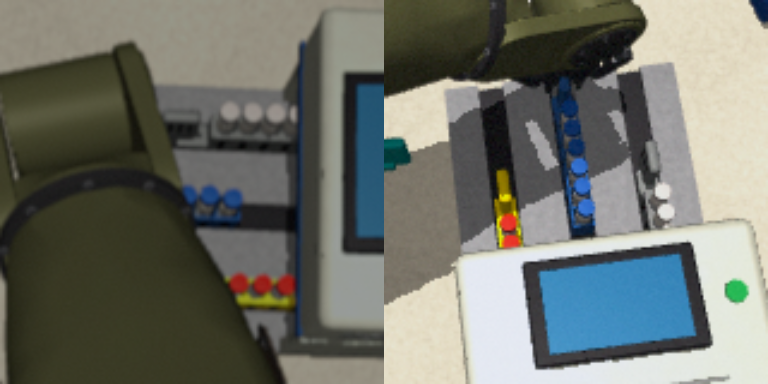

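The rack is fully out: its rear end is at about (240,215) in the top crop and the hood edge is at about x≈297. The side view shows all six caps in line. Next is a slow lift.

```bash
python3 -W ignore - <<'E'
from h import *
manip.sleep(.2)
p=np.array(get_position()); P=np.array([.6042,.0738,.088])+u*.1
for dz in(.015,.05,.107):
    manip.move_l(list(P+[0,0,dz]),speed=.04); print(dz,np.round(get_force(),2),np.round(get_ft_torque(),3),np.round(get_position(),4),get_finger_gap())
manip.sleep(.5); print(get_time_s(),np.round(get_force(),2),get_finger_gap())
t=vision.snapshot("top");s=vision.snapshot("side")
a=cv2.resize(t["frame"][80:240,230:390],None,fx=2.4,fy=2.4); b=cv2.resize(s["frame"][160:320,230:390],None,fx=2.4,fy=2.4)
cv2.imwrite("pics/up.png",np.hstack([a,b])[:,:,::-1])
f=s["frame"].astype(int); m=(f[:,:,2]>f[:,:,0]+90).astype(np.uint8); m[:160]=0;m[255:]=0;m[:,:290]=0;m[:,330:]=0
n,_,st,c=cv2.connectedComponentsWithStats(m)
for i in range(1,n):
    if st[i,4]>8: print(st[i],c[i].round(1))
E
```

```text
0.015 [ 0.54 -0.11 -1.08] [ 0.178  0.002 -0.04 ] [0.6078 0.1737 0.103 ] 0.01116188400959471
0.05 [-0.11 -0.14 -1.03] [ 0.126  0.019 -0.001] [0.6077 0.1737 0.1377] 0.010865195946124825
0.107 [-1.06  0.04 -0.11] [ 0.119 -0.011 -0.004] [0.6078 0.1737 0.1947] 0.010892786558373065
14.45 [-0.44 -0.37 -1.15] 0.01106874650638316
[311 213   9  17  95] [314.8 221. ]
[309 227  12  14  67] [315.4 234.4]
```

View pics/up.png

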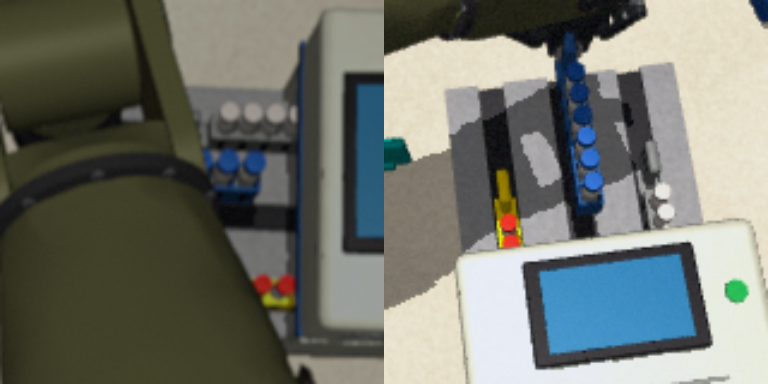

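```bash
python3 -W ignore - <<'E'
from h import *
t=vision.snapshot("top");s=vision.snapshot("side")
P=np.array([.6078,.1737,0])
for r,us,ut in((.14,(317.1,235.4),(335.8,146.7)),(.12,(314.8,225.8),(325,146.5)),(.04,(310,189.8),None)):
    C=P-u*r
    for z in(.204,.214,.224,.234): print(r,z,proj(s,[*C[:2],z]).round(1),us,proj(t,[*C[:2],z]).round(1),ut)
E
```

```text
0.14 0.204 [[316.2 236.8]] (317.1, 235.4) [[334.4 149.8]] (335.8, 146.7)
0.14 0.214 [[316.5 235.7]] (317.1, 235.4) [[335.3 148.3]] (335.8, 146.7)
0.14 0.224 [[316.9 234.5]] (317.1, 235.4) [[336.2 146.8]] (335.8, 146.7)
0.14 0.234 [[317.2 233.3]] (317.1, 235.4) [[337.1 145.2]] (335.8, 146.7)
0.12 0.204 [[314.7 227.6]] (314.8, 225.8) [[323.6 149.3]] (325, 146.5)
0.12 0.214 [[315.1 226.3]] (314.8, 225.8) [[324.3 147.9]] (325, 146.5)
0.12 0.224 [[315.4 225. ]] (314.8, 225.8) [[325.1 146.3]] (325, 146.5)
0.12 0.234 [[315.7 223.7]] (314.8, 225.8) [[325.8 144.8]] (325, 146.5)
0.04 0.204 [[309.1 191.9]] (310, 189.8) [[280.3 147.5]] None
0.04 0.214 [[309.4 190.3]] (310, 189.8) [[280.4 146. ]] None
0.04 0.224 [[309.6 188.6]] (310, 189.8) [[280.6 144.4]] None
0.04 0.234 [[309.9 186.9]] (310, 189.8) [[280.8 142.8]] None
```

The cap positions match a level rack at the intended height in both views, to about 1 px.

```bash
python3 - <<'E'
from h import *
p=get_position();q=np.abs(get_qvel()).max();print(get_time_s(),p,q,get_finger_gap(),get_force());manip.close_job()
E
```

```text
14.65 [0.60786251 0.17371959 0.19498209] 0.22492329264551014 0.011278490544731597 [ 0.36606312 -0.049166   -1.86344488]
the job is handed in; nothing more can be done
```

I took the blue rack by its grip at 90 N and drew it 100 mm straight out along the middle lane. I then lifted it about 107 mm and handed the job in at 14.65 s while still holding it up.

**Last checks, by my own estimates:**
- **Position:** the underside is about 137 mm above the table and the grip about 190 mm ahead of the hood edge.
- **Level:** cap positions in both camera views match a level rack to about 1 px, so any tilt is at most about 0.03 rad.
- **Tubes:** all six caps are visible in line in the side view. Only tubes 1, 5 and 6 were measured for height.
- **Grip:** the fingers are steady at about 11 mm on the 12 mm blade. The wrist moment, 0.12 N m, fits the rack's weight hanging free, and the joints were nearly still.
- **Surroundings:** no unusual forces showed at any stage. The grey and yellow racks looked unmoved. The jar and timer were outside my later pictures; the arm stayed away from them.

**One disagreement:** while drawing the rack out, the side force read +3 to 4 N along the direction of travel, where I expected drag the other way. It disappeared once the rack was lifted.

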